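Open a laser beam enclosure: shut the shutter, release both catches, hold the gate wide

TASK

The mirror inside the beam enclosure has to be reached, so open its gate the safe way: first turn the beam shutter's bar knob clockwise until it clicks past its detent to the shut stop, then squeeze the two tabs of the guard catch on the fixed half of the front rail together until it clicks and stays back, then squeeze the two tabs of the catch on the gate and swing the gate out towards you, past its check, until it stands at about a right angle to the front. The gate is sprung and would swing back: finish with the gripper still holding it wide open and still, shutter still shut and guard catch still back. Leave the loose things on the bench where they are.

Things in the scene. Friction and masses are not known exactly. Their poses are not given: they have to be found in the camera images.
- shutter_grip (a point): Beam shutter knob on the enclosure's flat top (top 100 mm above the table): an upright black bar 40 mm long, 13 mm thick, 32 mm tall on a round hub. The point is on its vertical axis, 14 mm below the bar's top, 134 mm above the table; fingertips may go 18 mm below it. x runs along the bar, y across it, z up; turns with the knob. 125 mm to the right of the enclosure's middle.
- shutter (a joint): Knob angle, rad: grows clockwise seen from above; 0 to 0.3 at the start (beam open; at 0 the bar points straight into the enclosure), shut stop at 1.25. A roller detent resists from 0.5 to 0.78 (up to 0.25 N m); past 1.05 it is free of it and stays where left. Its cam blocks the guard catch until past the detent; turned back, it drives the catch home again.
- guard_catch_mid (a point): Guard catch on the fixed right half of the front rail: two upright black tabs, each 8 mm thick, 22 mm wide, 42 mm tall, outer faces at y = +23 and -23 mm at rest. The point (fixed) is midway between, 14 mm below their tops, 28 mm above the rail, 128 mm above the table. x into the enclosure, y left along the rail, z up. The tab at -y is fixed; the +y tab slides 13 mm to it when squeezed.
- guard_catch (a joint): Travel of the guard catch's sliding tab, m: 0 bolted, 0.013 fully squeezed. A spring and a click resist with up to 10 N at 2 to 3 mm; beyond 6.5 mm it snaps over, and when let go it stays back at about 0.011. It locks the gate below about 0.007.
- handle_mid (a point): Catch on the gate's rail, also its handle: two tabs like the guard catch's, 111 mm to its left (+y). The point moves with the gate: midway between the tabs at rest, 14 mm below their tops, 28 mm above the rail, 128 mm above the table. Axes as the guard catch's with the gate shut, turning with it; outer faces at y = +23 and -23 mm. The +y tab is fixed to the gate; the -y tab slides 13 mm to it.
- handle_catch (a joint): Travel of the gate catch's sliding tab, m: 0 bolted, 0.013 fully squeezed. A spring (4 N rising to 8 N) pushes it back as soon as it is let go, so it must stay squeezed while the gate starts to swing; the bolt is clear beyond about 0.0105.
- gate (a joint): Gate angle, rad: 0 shut, grows as the gate (155 mm wide, 100 mm high) swings out towards the robot, clockwise seen from above; stop at 1.65. A spring of 0.13 to 0.23 N m pulls it shut throughout; a roller check adds up to 0.5 N m between 0.5 and 0.72 and is passed beyond 0.95, where the gate rests if let go.
- gate_hinge (a point): Point on the gate's vertical hinge axis, at the left end of the enclosure's front, 128 mm above the table. With the gate shut, in the guard catch's axes, it lies 22 mm in front (-x) and 233 mm to the left (+y) of the guard catch's point, and 122 mm to the left of the gate catch's.
- screw_tin: Loose round tin of screws, 64 mm across, 21 mm high; origin at the centre of its underside. To be left alone.
- usb_stick: Loose black USB stick, 18 x 52 x 8 mm; origin under its centre. To be left alone.
- tape_roll: Loose roll of green tape lying flat, 82 mm across, 25 mm high; origin under its centre. To be left alone.
- pen: Loose pen, 10 x 130 x 11 mm; origin under its centre. To be left alone.
- laser_goggles: Loose laser goggles, 154 x 140 x 49 mm; origin under their centre. To be left alone.

How it is judged:
On the way, in this order (a step that is already met when the one before it is completed fails the run):
1. the shutter knob is turned past its detent to shut (value of joint shutter above 1.1 rad), for 0.2 s.
2. the guard catch is squeezed back past its click (value of joint guard_catch above 0.009 m), for 0.2 s.
3. the gate's catch is squeezed with the gate still shut (value of joint handle_catch above 0.0105 m and value of joint gate below 0.1 rad), for 0.1 s.
4. the gate is swung past its check (value of joint gate above 1.05 rad), for 0.1 s.
At the end, for the whole second after the job is handed in: the fingers hold the gate still (over 1 N on it) and wide open, at 1.25 rad (72 degrees) or more, with the shutter still shut (over 1.1 rad) and the guard catch still back (over 9 mm) (value of joint gate above 1.25 rad and velocity of joint gate between -0.1 and 0.1 rad/s and contact force between the fingers and gate above 1 N and value of joint shutter above 1.1 rad and value of joint guard_catch above 0.009 m); the arm keeps its last pose, push and grip.
It fails at once if a loose thing on the bench is shifted by more than 30 mm (distance of any of screw_tin, usb_stick, tape_roll, pen, laser_goggles from where it was at the start of the episode above 0.03 m).
It also fails if it takes over 51 s, if anything falls off the work surface, if the arm or the gripper's body presses on something with over 40 N, if the wrist force passes 120 N, or if a joint passes its speed limit or range.

ROBOT

A 7-joint arm with a two-finger parallel gripper is mounted at the origin on the work surface; the furniture and walls round the work are solid. World frame = base frame: x ahead of the robot, y to its left, z up, the work surface at z = 0. Lengths are in m, angles in rad, forces in N, time in s.
With the tool pointing down it reaches from about 0.375 to 0.925 m from the base axis. Payload 3.1 kg.
Tool frame: the origin (TCP) lies at the very end of the fingers, on their centre line; the grasp point (between the pads) lies 19 mm behind it (manip.grip_point_offset is the distance from the TCP to the grasp point, in m); z points along the fingers, y is the line along which they close (so a half turn about z gives the same grasp; the last joint's range is limited). The gripper opens to 85 mm and grips with 20 to 120 N. Pads are 22 mm wide; open, the fingers measure 114 mm over their backs; the gripper's body (76 mm by 85 mm) begins 54 mm behind the grasp point. The pads swing forward as they close: fully open they stand 13 mm farther back than shut.
Start: joints at [-1.296, 0.383, 0.044, 1.598, -0.018, 1.161, -0.05], TCP at [0.237, 0.605, 0.231] pointing down, gripper open.
Joint ranges: [-2.61, 2.61], [-0.41, 2.15], [-1.48, 1.57], [0, 2.5], [-1.57, 4.71], [0.05, 1.97], [-2.85, 2.85]. Speed limits (rad/s): [2.79, 2.79, 3.14, 3.14, 3.14, 3.14, 3.14].

INTERFACE

Orientations are given as a rotation vector (axis times angle).
In Python, from rig import manip gives the robot as it stands. Calls block until the motion is done:
- manip.reach(position, orientation): joint-space move of the TCP to a pose.
- manip.servo_line(position, rotation=None, vel=0.15): straight line of the TCP; rotation=None keeps the orientation; vel is the mean speed in m/s.
- manip.goto_joints(angles): joint-space move.
- manip.set_gripper(opening, force=None): opening from 0.0 (shut) to 1.0 (fully open); force is the grip in N (None keeps the last); returns when the fingers have stopped.
- manip.dwell(seconds).
- manip.inverse_kinematics(position, orientation): joint angles nearest the present ones, or None.
- manip.read_state(): the state.
- manip.capture(name): name is "side" or "top"; returns (picture, depth): 480x640x3 uint8, red, green, blue; 480x640 float32, m along the optical axis (not along the pixel's ray), 0 where there is no reading.
- manip.get_calibration(name): a dict with "fovy" (degrees; the focal length in pixels is half the picture's height over the tangent of half this angle, whatever the lens; pixels are square), "cx", "cy" (the principal point, pixels), "rvec" (rotation vector, rad) and "tvec" (3), from world to camera coordinates, as OpenCV has them. Camera axes: x right, y down, z forward; pixel columns grow to the right and rows downward; lengths in m; the calibration is good to about 2 mm. A picture is of the moment at which its call begins. get_calibration takes no time and is no camera call.
A pose or a line that the arm cannot do raises manip.MotionError and nothing moves.
- manip.finish_job(): hands the job in; it is judged then, once.
Trained networks look in the newest picture that a camera, given by its name, has taken for a name from the list of things; names that differ only in an ending like _2 or _b are one class to them, and where a whole thing is asked for, a point or a joint stands for the part that bears it (a point fixed in the world has none). Each returns a list of dicts, best first, with "score" (0 to 1); they miss things now and then, are a little off and sometimes report something else, mostly with a low value. They report only what shows in the picture. A call takes as long as a camera call.
- manip.boxes_of(camera, name): "rect" ([left, top, width, height] in pixels, round what is visible of it).
- manip.place_of(camera, name): "uv" ([column, row] in pixels: a listed point, or the origin of a listed thing).
The state is a dict: "clock": time; "joint_positions": joint angles; "qvel": joint speeds; "joint_efforts": joint torques, N m; "tool_pos": TCP position; "eef_rot": TCP orientation; "ft_force": force on the tool from outside, world axes, zero at the start; "ft_torque": the same for the moment, N m; "finger_gap": opening from 0.0 (shut) to 1.0 (fully open); "gripper_force": force on a finger pad.
Only numpy, scipy, OpenCV 4.12 (cv2) and the standard library are available. Lean on these libraries where they do the work, as an engineer would, in place of code of your own. Each camera call takes 0.05 s, during which the arm holds its last target. There are 200 camera calls.

## Working session

There is one attempt and no reset: what is moved stays moved. The work goes in short steps, each a Python script; the robot and the scene stay as the last script left them, time stands still between calls to the robot, and variables do not carry over. Pictures are saved under pics/ and viewed, at most 10 in all, crops included, and the job is handed in when it is done.

```bash
ls; mkdir -p pics; cat > h.py <<'E'
import numpy as np, cv2
from scipy.spatial.transform import Rotation as R
from rig import manip
def cal(n):
    c=manip.get_calibration(n); f=240/np.tan(np.radians(c['fovy'])/2)
    return f,c['cx'],c['cy'],R.from_rotvec(np.ravel(c['rvec'])).as_matrix(),np.ravel(c['tvec'])
def at_z(n,uv,z):
    f,cx,cy,M,t=cal(n); d=M.T@np.array([(uv[0]-cx)/f,(uv[1]-cy)/f,1]); o=-M.T@t
    return o+d*(z-o[2])/d[2]
def proj(n,p):
    f,cx,cy,M,t=cal(n); q=M@np.asarray(p)+t; return np.array([cx+f*q[0]/q[2],cy+f*q[1]/q[2]])
def cloud(n,dep):
    f,cx,cy,M,t=cal(n); v,u=np.mgrid[:480,:640]
    P=np.stack([(u-cx)/f*dep,(v-cy)/f*dep,dep],-1); return (P-t)@M
def down(yaw): # tool z down, tool y (closing) along world yaw angle
    y=np.array([np.cos(yaw),np.sin(yaw),0]);z=np.array([0,0,-1.]);x=np.cross(y,z)
    return R.from_matrix(np.stack([x,y,z],1)).as_rotvec()
E
python3 - <<'E'
from h import *
for n in ('top','side'):
    im,d=manip.capture(n); cv2.imwrite(f'pics/{n}0.png',im[...,::-1]); np.save(n+'0.npy',d)
    print(n,(lambda c:-c[3].T@c[4])(cal(n)))
    for t,z in (('shutter_grip',.134),('guard_catch_mid',.128),('handle_mid',.128),('gate_hinge',.128)):
        for r in manip.place_of(n,t)[:2]: print(t,np.round(r['uv'],1),round(r['score'],2),np.round(at_z(n,r['uv'],z),4))
s=manip.read_state();print(s['clock'],s['eef_rot'],manip.grip_point_offset)
E
```

```text
pics
top [ 0.16669423 -0.20207549  1.33123038]
shutter_grip [384.4 170.4] 0.76 [ 0.6744 -0.161   0.134 ]
guard_catch_mid [347.8 194. ] 0.59 [ 0.5994 -0.1075  0.128 ]
handle_mid [302.  185.7] 0.64 [ 0.5817 -0.0119  0.128 ]
gate_hinge [243.  176.6] 0.63 [0.5554 0.1108 0.128 ]
side [ 6.70321086e-04 -1.09261279e+00  7.30281161e-01]
shutter_grip [419.3 222.6] 0.88 [ 0.6712 -0.1534  0.134 ]
shutter_grip [396.7 331.6] 0.57 [ 0.4212 -0.4747  0.134 ]
handle_mid [354.7 204.6] 0.76 [ 0.5806 -0.0021  0.128 ]
gate_hinge [325.5 184.7] 0.95 [0.5626 0.1343 0.128 ]
gate_hinge [455.5 334.8] 0.55 [ 0.5134 -0.5149  0.128 ]
0.5 [ 5.82170545e-01  3.08717079e+00 -1.56140459e-04] 0.0187
```

View pics/top0.png

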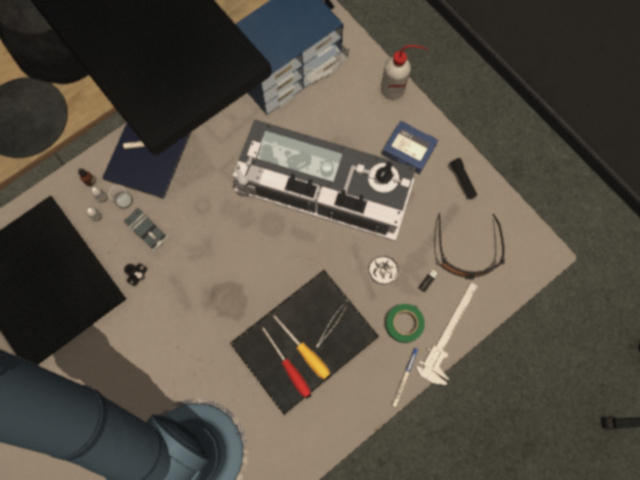

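View pics/side0.png

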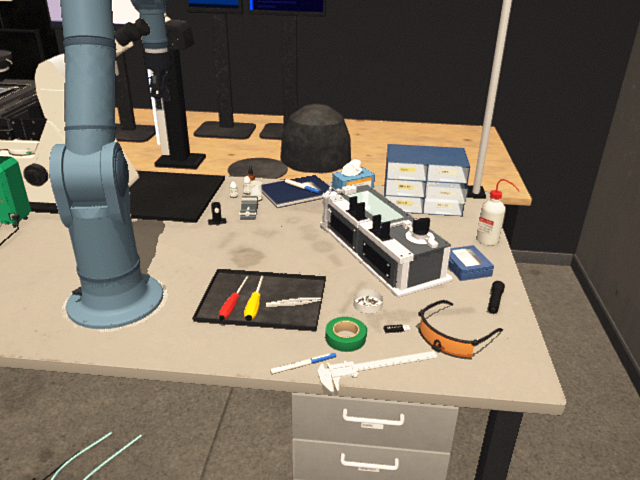

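```bash
python3 - <<'E'
from h import *
# cloud of points above 0.118 and in region; top-view PNG-less numbers
for n,m in (('top',.108),('side',.108)):
    P=cloud(n,np.load(n+'0.npy')); d=np.load(n+'0.npy')
    k=((d>0)&(P[...,2]>m)&(P[...,2]<.165)&(P[...,0]>.45)&(P[...,0]<.85)&(P[...,1]>-.3)&(P[...,1]<.2)).astype(np.uint8)
    c,l,s,_=cv2.connectedComponentsWithStats(k)
    for i in range(1,c):
        if s[i,4]>12:
            Q=P[l==i]; print(n,s[i],Q.mean(0).round(4),Q.min(0).round(3),Q.max(0).round(3))
E
```

```text
top [ 255   41   45   52 1122] [0.8172 0.1397 0.1445] [0.758 0.1   0.108] [0.85  0.2   0.165]
top [247 141  14  27 195] [0.6189 0.1161 0.1159] [0.586 0.106 0.108] [0.644 0.128 0.124]
top [369 162  26  22 333] [ 0.6691 -0.1603  0.1288] [ 0.651 -0.183  0.108] [ 0.693 -0.133  0.156]
top [235 165   5   5  15] [0.5763 0.1347 0.1145] [0.574 0.131 0.108] [0.58  0.141 0.119]
top [346 165  24  20 132] [ 0.6588 -0.1061  0.1123] [ 0.628 -0.132  0.108] [ 0.677 -0.091  0.124]
top [289 174   8  15  77] [0.5815 0.0101 0.1319] [0.572 0.004 0.108] [0.594 0.017 0.147]
top [242 177   7   8  15] [0.554  0.1063 0.1094] [0.545 0.102 0.108] [0.564 0.111 0.113]
top [394 179  17   9  76] [ 0.6725 -0.2074  0.1117] [ 0.663 -0.22   0.108] [ 0.681 -0.186  0.119]
top [305 180   8  16  74] [ 0.5829 -0.0273  0.1322] [ 0.573 -0.033  0.108] [ 0.596 -0.021  0.148]
top [339 185  10  22  92] [ 0.5936 -0.0997  0.1273] [ 0.578 -0.107  0.108] [ 0.625 -0.093  0.147]
top [356 195   8  15  63] [ 0.5895 -0.137   0.1336] [ 0.581 -0.141  0.108] [ 0.603 -0.13   0.146]
side [386 153  39  28 835] [0.8072 0.1392 0.139 ] [0.756 0.097 0.108] [0.85 0.2  0.16]
side [336 185  21   9 103] [0.6157 0.1159 0.1142] [0.586 0.104 0.108] [0.642 0.131 0.119]
side [349 196  16  21 216] [ 0.5827 -0.0075  0.1264] [ 0.57  -0.031  0.108] [0.597 0.018 0.145]
side [372 214  19  23 247] [ 0.5894 -0.118   0.1266] [ 0.577 -0.142  0.108] [ 0.63  -0.091  0.144]
side [403 218  35  28 410] [ 0.6674 -0.1652  0.1254] [ 0.648 -0.218  0.108] [ 0.689 -0.1    0.151]
side [392 221  10   5  16] [ 0.647  -0.0937  0.1089] [ 0.632 -0.1    0.108] [ 0.662 -0.088  0.11 ]
```

The views show the enclosure at top-view pixels (235–415, 120–237). The handle tabs are near (293,181) and (309,187), the guard tabs near (343,195) and (360,202), and the knob near (384,173). The loose items are all well in front and to the right.

```bash
python3 - <<'E'
from h import *
d=np.load('side0.npy'); P=cloud('side',d); im=cv2.imread('pics/side0.png')
k=(d>0)&(P[...,2]>.03)&(P[...,2]<.08)&(P[...,0]>.5)&(P[...,0]<.64)&(P[...,1]>-.22)&(P[...,1]<.12)
Q=P[k]
# robust line x = a + b*y
b=np.polyfit(Q[:,1],Q[:,0],1)
for _ in range(8):
    r=Q[:,0]-np.polyval(b,Q[:,1]); Q=Q[abs(r)<max(2*np.median(abs(r)),.004)]; b=np.polyfit(Q[:,1],Q[:,0],1)
print('front face',len(Q),b,'yaw',-np.arctan(b[0]), Q[:,1].min(),Q[:,1].max())
for n in('top','side'):
    P=cloud(n,np.load(n+'0.npy')); g=cv2.imread(f'pics/{n}0.png').max(-1)
    k=(P[...,2]>.128)&(P[...,2]<.16)&(abs(P[...,0]-.671)<.04)&(abs(P[...,1]+.16)<.04)&(g<90)
    Q=P[k]; rc=cv2.minAreaRect((Q[:,:2]*1000).astype(np.float32)); w,v=np.linalg.eigh(np.cov(Q[:,:2].T))
    print(n,k.sum(),Q.mean(0),rc,'ang',np.arctan(v[1,1]/v[0,1]),w**.5)
im=cv2.imread('pics/top0.png')[150:240,220:420]; a=cv2.resize(im,None,fx=4,fy=4,interpolation=2)
im=cv2.imread('pics/side0.png')[170:260,310:460]; c=cv2.resize(im,(800,240*2),interpolation=2)
cv2.imwrite('pics/crop.png',cv2.resize(np.vstack([a,cv2.resize(c,(800,480))]),(571,600)))
for p in ((.669,-.160),(.671,-.1534)):
  for yw in (0.07,):
    for q in np.linspace(.3,-1.4,5):
      for o in (np.pi/2,-np.pi/2):
        j=manip.inverse_kinematics([p[0],p[1],.118],down(q+o)); print(round(q,2),round(o,1),None if j is None else np.round(j,2))
  break
E
```

```text
front face 1138 [-0.06622357  0.56531398] yaw 0.06612701534143159 -0.21150224825973182 0.11911949831710839
top 126 [ 0.66733228 -0.16355361  0.14508487] ((670.3622436523438, -163.33816528320312), (12.963728904724121, 40.54047775268555), 80.21097564697266) ang -0.19816301914808312 [0.00385731 0.01195883]
side 152 [ 0.6682572  -0.16465887  0.13979545] ((668.7219848632812, -161.86740112304688), (16.487781524658203, 40.339717864990234), 81.81747436523438) ang -0.21791870476209735 [0.00294637 0.01153602]
0.3 1.6 [-0.27  0.64  0.62  1.61 -0.42  1.03  2.35]
0.3 -1.6 [-0.39  0.71  0.81  1.61 -0.57  1.07 -0.69]
-0.12 1.6 [-0.38  0.7   0.79  1.61 -0.55  1.07  2.02]
-0.12 -1.6 [-0.44  0.75  0.9   1.62 -0.64  1.1  -1.06]
-0.55 1.6 [-0.43  0.74  0.88  1.62 -0.62  1.09  1.64]
-0.55 -1.6 [-0.56  0.9   1.14  1.62 -0.86  1.21 -1.34]
-0.97 1.6 [-0.44  0.74  0.89  1.62 -0.63  1.1   1.22]
-0.97 -1.6 [-0.62  1.09  1.36  1.62 -1.09  1.36 -1.65]
-1.4 1.6 [-0.41  0.72  0.85  1.62 -0.59  1.08  0.77]
-1.4 -1.6 [-0.62  1.09  1.36  1.62 -1.09  1.36 -2.07]
```

View pics/crop.png

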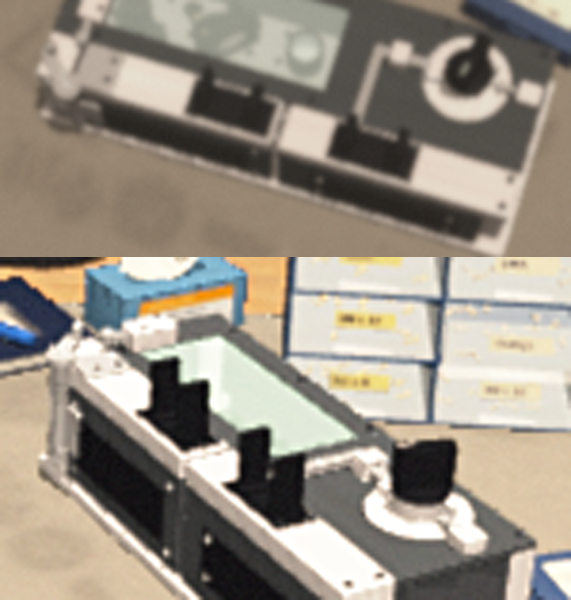

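The crop confirms the geometry: two small brackets flank the knob about 45 mm either side, so I'll descend with the gripper half open. The bar yaw is about -0.18, and the box yaw is 0.066.

```bash
python3 - <<'E'
from h import *
P=cloud('top',np.load('top0.npy')); print(P[140,160].round(2),P[80,255].round(2),P[60,120].round(2))
K=np.array([.6695,-.1625]); a0=-.185
manip.set_gripper(.55,60)
try:
    manip.reach([.5,.2,.3],down(a0+np.pi/2)); manip.reach([*K,.2],down(a0+np.pi/2))
except manip.MotionError as e: print(e)
s=manip.read_state(); print(s['clock'],s['tool_pos'],s['joint_positions'],s['finger_gap'])
E
```

```text
[ 0.3  -0.03  0.93] [ 0.37 -0.08  0.93] [0.35 0.02 0.93]
4.2667 [ 0.67025661 -0.15979805  0.2001771 ] [-0.24413387  0.53713926  0.58510844  1.54427174 -0.31601072  1.15551733
  1.79351691] 0.5485726069700885
```

```bash
python3 - <<'E'
from h import *
K=np.array([.6695,-.1625]); a0=-.185
def rep(t):
    s=manip.read_state(); m=R.from_rotvec(s['eef_rot']).as_matrix()[:,1]
    print(t,round(s['clock'],2),s['tool_pos'].round(4) if hasattr(s['tool_pos'],'round') else s['tool_pos'],'yaw',round(np.arctan2(m[1],m[0])-np.pi/2,3),np.round(s['ft_force'],1),np.round(s['ft_torque'],2),round(s['finger_gap'],3),s['gripper_force'])
rep('hover')
manip.servo_line([*K,.1185],vel=.1); rep('down')
manip.set_gripper(0,50); rep('closed')
E
```

```text
hover 4.27 [ 0.6703 -0.1598  0.2002] yaw -0.182 [0.2 1.2 0.1] [-0.05  0.02 -0.02] 0.549 0.0
down 5.23 [ 0.6702 -0.1629  0.1193] yaw -0.185 [-0.5 -0.1  0.8] [ 0.03 -0.03  0.02] 0.548 0.0
closed 5.63 [ 0.671  -0.1609  0.1206] yaw -0.184 [-0.4  2.5  4.9] [0.44 0.24 0.03] 0.145 52.50364350351447
```

```bash
cat >> h.py <<'E'
def rep(t):
    s=manip.read_state(); m=R.from_rotvec(s['eef_rot']).as_matrix()[:,1]; y=np.arctan2(m[1],m[0])-np.pi/2
    print(t,round(s['clock'],2),np.round(s['tool_pos'],4),'yaw',round(y,3),'F',np.round(s['ft_force'],1),'T',np.round(s['ft_torque'],2),'gap',round(s['finger_gap'],3),round(s['gripper_force'],1),flush=True)
    return s
E
python3 - <<'E'
from h import *
K=[.6705,-.161,.119]
for a in np.linspace(-.185,-1.2,9)[1:]:
    manip.servo_line(K,down(a+np.pi/2),vel=.1); s=rep('t')
    if abs(s['ft_torque'][2])>1.5 or np.linalg.norm(s['ft_force'])>40: print('stop');break
E
```

```text
t 5.91 [ 0.6711 -0.1608  0.1206] yaw -0.309 F [-2.   1.7  6. ] T [0.21 0.39 0.02] gap 0.143 52.5
t 6.18 [ 0.6711 -0.1607  0.1207] yaw -0.436 F [-2.3  1.8  5.2] T [ 0.25  0.37 -0.08] gap 0.143 52.5
t 6.46 [ 0.6712 -0.1606  0.1207] yaw -0.562 F [-1.6  1.6  4.7] T [0.18 0.4  0.1 ] gap 0.139 52.5
t 6.73 [ 0.6712 -0.1605  0.1207] yaw -0.689 F [-1.6  1.6  6.3] T [0.24 0.47 0.07] gap 0.141 52.6
t 7.01 [ 0.6712 -0.1604  0.1207] yaw -0.817 F [-2.7  1.9  5.8] T [ 0.26  0.42 -0.1 ] gap 0.141 52.5
t 7.28 [ 0.6713 -0.1605  0.1207] yaw -0.943 F [-1.5  1.5  6.6] T [ 0.31  0.43 -0.01] gap 0.145 52.5
t 7.56 [ 0.6713 -0.1604  0.1206] yaw -1.07 F [-1.8  2.   5.6] T [ 0.21  0.36 -0.03] gap 0.14 52.6
t 7.83 [ 0.6714 -0.1604  0.1207] yaw -1.196 F [-2.   1.9  5.7] T [0.3  0.41 0.14] gap 0.141 52.5
```

```bash
python3 - <<'E'
from h import *
K=[.6705,-.161,.119]
for a in (-1.23,-1.26,-1.29):
    manip.servo_line(K,down(a+np.pi/2),vel=.1); manip.dwell(.1); s=rep('t')
    if abs(s['ft_torque'][2])>.6: break
manip.dwell(.2)
manip.set_gripper(.4); rep('rel')
manip.servo_line([.6705,-.161,.24],vel=.2)
im,d=manip.capture('top'); np.save('top1.npy',d); cv2.imwrite('pics/t1.png',im[...,::-1])
im,d=manip.capture('side');np.save('side1.npy',d); cv2.imwrite('pics/s1.png',im[...,::-1])
c=cv2.resize(im[170:260,310:460,::-1],(800,480),interpolation=2); cv2.imwrite('pics/c1.png',c)
for n in('top','side'):
  for t in ('guard_catch_mid','handle_mid'):
    for r in manip.place_of(n,t)[:1]: print(n,t,round(r['score'],2),np.round(at_z(n,r['uv'],.128),4))
P=cloud('side',d); k=(P[...,2]>.128)&(P[...,2]<.16)&(abs(P[...,0]-.671)<.04)&(abs(P[...,1]+.16)<.04)&(im.max(-1)<90)
w,v=np.linalg.eigh(np.cov(P[k][:,:2].T)); print(k.sum(),P[k].mean(0),np.arctan(v[1,1]/v[0,1]))
E
```

```text
t 8.18 [ 0.6714 -0.1604  0.1206] yaw -1.222 F [-1.6  1.8  5.6] T [0.26 0.42 0.83] gap 0.143 53.5
rel 8.72 [ 0.6701 -0.1612  0.1185] yaw -1.23 F [ 0.5 -0.   0.1] T [-0.01 -0.02 -0.01] gap 0.402 0.0
top guard_catch_mid 0.92 [ 0.5937 -0.1141  0.128 ]
top handle_mid 0.7 [ 0.5783 -0.0087  0.128 ]
side guard_catch_mid 0.61 [ 0.5906 -0.1144  0.128 ]
side handle_mid 0.76 [ 0.5867 -0.0015  0.128 ]
155 [ 0.66765357 -0.16508856  0.13977843] -1.1303635263580263
```

View pics/c1.png

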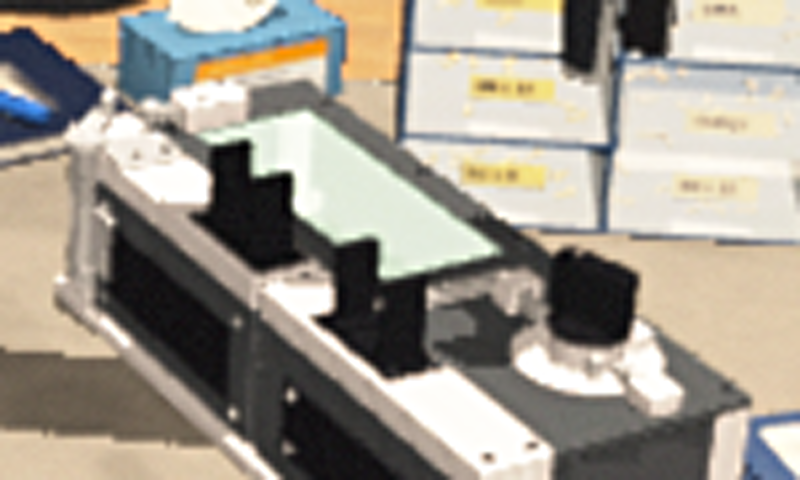

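The knob has turned to near-parallel with the front, and the stop torque was felt, so the shutter is shut. Both catches are still bolted. Next is the guard catch.

```bash
python3 - <<'E'
from h import *
yw=.06; ey=np.array([-np.sin(yw),np.cos(yw),0])
G=np.array([.5915,-.1165,0])-.005*ey
o=down(yw+np.pi/2)
manip.set_gripper(.9,30)
manip.reach([G[0],G[1],.2],o)
manip.servo_line([G[0],G[1],.112],o,vel=.12); rep('down')
for g in (.6,.5,.36): manip.set_gripper(g,40); rep(g)
manip.dwell(.3); rep('sq')
E
```

```text
down 12.2 [ 0.5925 -0.1219  0.1127] yaw 0.06 F [ 0.1 -1.2  0.3] T [-0.02  0.02  0.01] gap 0.895 0.0
0.6 12.57 [ 0.5926 -0.1204  0.1127] yaw 0.061 F [0.8 1.4 0.5] T [ 0.42 -0.08 -0.03] gap 0.601 1.1
0.5 12.82 [ 0.5925 -0.1176  0.1125] yaw 0.062 F [-1.   6.1  4.4] T [ 1.28  0.14 -0.07] gap 0.504 3.0
0.36 13.09 [ 0.593  -0.1225  0.1134] yaw 0.06 F [-0.5  0.4  6.2] T [-0.18  0.17 -0.09] gap 0.37 30.4
sq 13.39 [ 0.593  -0.1225  0.1134] yaw 0.06 F [0.3 0.8 6.6] T [-0.17  0.11 -0.1 ] gap 0.37 30.4
```

```bash
python3 - <<'E'
from h import *
manip.set_gripper(.68,30); s=rep('rel')
yw=.06; ey=np.array([-np.sin(yw),np.cos(yw),0]); o=down(yw+np.pi/2)
p=np.array(s['tool_pos']); manip.servo_line([p[0],p[1],.2],o,vel=.2)
Hm=np.array([.5926,-.116,0])+.111*ey; C=Hm+.005*ey
manip.set_gripper(.9,30)
manip.servo_line([C[0],C[1],.2],o,vel=.2)
im,d=manip.capture('side'); cv2.imwrite('pics/c2.png',cv2.resize(im[170:260,310:460,::-1],(800,480),interpolation=2))
print(C,manip.place_of('side','handle_mid')[:1])
H=C+R.from_euler('z',yw).apply([-.022,.117,0])
for t in (0,.5,1,1.45):
    q=H+R.from_euler('z',yw-t).apply([.022,-.117,0]); q[2]=.112; j=manip.inverse_kinematics(q,down(yw-t+np.pi/2)); print(t,q.round(3),None if j is None else np.round(j,2))
E
```

```text
rel 13.77 [ 0.5912 -0.1219  0.1115] yaw 0.06 F [-0.3 -0.1 -0.5] T [-0.02 -0.03 -0.01] gap 0.68 0.0
[ 5.85644175e-01 -2.08737368e-04  0.00000000e+00] [{'uv': [355.9, 204.4], 'score': 0.9}]
0 [ 0.586 -0.     0.112] [-0.51  0.44  0.54  1.87 -0.28  0.9   1.79]
0.5 [0.527 0.    0.112] [-0.63  0.35  0.64  2.02 -0.27  0.86  1.29]
1 [0.475 0.028 0.112] [-0.8   0.26  0.73  2.14 -0.23  0.83  0.7 ]
1.45 [0.446 0.073 0.112] [-0.98  0.21  0.79  2.19 -0.21  0.81  0.13]
```

View pics/c2.png

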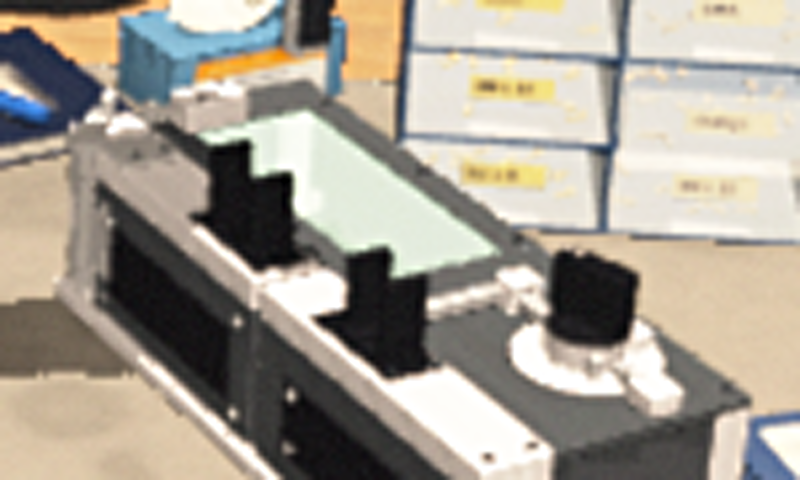

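The guard catch's left tab has moved to the right (crop column about 357 to 370), so it stayed back, and the knob is unchanged. Next I'll squeeze the gate catch.

```bash
python3 - <<'E'
from h import *
yw=.06; o=down(yw+np.pi/2); C=[.5856,-.0002]
manip.servo_line([*C,.112],o,vel=.12); rep('down')
for g in (.6,.36): manip.set_gripper(g,40); rep(g)
manip.set_gripper(.3,60); manip.dwell(.3); rep('sq')
E
```

```text
down 16.43 [ 5.864e-01 -4.000e-04  1.127e-01] yaw 0.06 F [-0.6 -0.4 -0. ] T [ 0.01 -0.   -0.01] gap 0.899 0.0
0.6 16.8 [ 0.5866 -0.0018  0.113 ] yaw 0.059 F [ 1.3 -3.6  1. ] T [-0.63 -0.1   0.  ] gap 0.603 1.6
0.36 17.1 [0.5865 0.0023 0.1139] yaw 0.062 F [-3.3  2.1 10.5] T [-0.22  0.56 -0.02] gap 0.375 39.5
sq 17.62 [0.5865 0.0023 0.1141] yaw 0.063 F [-1.9  2.4 10.5] T [-0.45  0.55  0.08] gap 0.369 58.6
```

```bash
python3 - <<'E'
from h import *
yw=.061; C=np.array([.5863,.0015,0])
r=np.array([.022,-.1155,0]); H=C-R.from_euler('z',yw).apply(r); print('hinge',H)
for t in np.r_[.05,.1,np.arange(.2,1.45,.1)]:
    q=H+R.from_euler('z',yw-t).apply(r); q[2]=.1125
    manip.servo_line(q,down(yw-t+np.pi/2),vel=.05); s=rep(round(t,2))
    if np.linalg.norm(s['ft_force'])>45: print('stop');break
E
```

```text
hinge [0.55729979 0.11544401 0.        ]
0.05 17.87 [0.5814 0.0011 0.1142] yaw 0.014 F [-1.6 -0.7  8.4] T [-0.83  0.38  0.36] gap 0.369 59.8
0.1 18.13 [0.5757 0.     0.1142] yaw -0.036 F [-1.5 -1.   7.7] T [-0.87  0.41  0.36] gap 0.367 59.8
0.2 18.52 [ 0.564  -0.0013  0.1141] yaw -0.136 F [-2.4  0.1  8.2] T [-0.95  0.39  0.35] gap 0.373 59.7
0.3 18.9 [ 0.5522 -0.0015  0.1142] yaw -0.236 F [-1.5 -0.9  7.9] T [-0.9   0.5   0.32] gap 0.369 59.7
0.4 19.28 [ 5.405e-01 -5.000e-04  1.141e-01] yaw -0.336 F [-1.  -0.5  9.5] T [-1.05  0.55  0.32] gap 0.369 59.6
0.5 19.67 [0.5289 0.0016 0.1141] yaw -0.436 F [-1.8 -1.  10.5] T [-1.05  0.58  0.37] gap 0.367 59.5
0.6 20.05 [0.5181 0.0048 0.1142] yaw -0.535 F [-0.6 -2.7  9.7] T [-1.11  0.55  0.57] gap 0.365 59.7
0.7 20.43 [0.5065 0.0094 0.1141] yaw -0.637 F [-2.4 -2.  11.5] T [-1.1   0.83  0.26] gap 0.368 59.1
0.8 20.82 [0.4956 0.0152 0.114 ] yaw -0.738 F [-3.4 -1.8 13.9] T [-1.03  1.11  0.01] gap 0.366 58.5
0.9 21.2 [0.4861 0.0216 0.1141] yaw -0.837 F [-3.6 -3.2 12.8] T [-1.12  1.07  0.13] gap 0.366 58.7
1.0 21.58 [0.4772 0.029  0.1141] yaw -0.937 F [-3.4 -2.9 13.9] T [-1.2   1.07  0.22] gap 0.366 58.7
1.1 21.97 [0.4689 0.0374 0.1141] yaw -1.038 F [-3.4 -4.9 15. ] T [-1.23  1.15  0.22] gap 0.367 58.5
1.2 22.35 [0.4613 0.0466 0.1141] yaw -1.138 F [-4.9 -3.5 16.4] T [-1.19  1.26  0.15] gap 0.369 58.4
1.3 22.73 [0.4548 0.0565 0.1141] yaw -1.238 F [-6.1 -4.7 17.9] T [-1.14  1.39  0.08] gap 0.37 58.3
1.4 23.12 [0.4494 0.067  0.1141] yaw -1.339 F [-6.2 -4.4 18. ] T [-1.13  1.48  0.06] gap 0.369 58.2
```

```bash
python3 - <<'E'
from h import *
yw=.061; r=np.array([.022,-.1155,0]); H=np.array([.5573,.1154,0]); t=1.5
q=H+R.from_euler('z',yw-t).apply(r); q[2]=.1125
manip.servo_line(q,down(yw-t+np.pi/2),vel=.05); manip.dwell(.5); rep(t)
im,d=manip.capture('side'); cv2.imwrite('pics/c3.png',cv2.resize(im[130:280,260:460,::-1],(800,600),interpolation=2))
E
```

```text
1.5 24.0 [0.445  0.078  0.1141] yaw -1.439 F [-6.2 -4.3 19.7] T [-1.06  1.48  0.06] gap 0.365 58.0
```

View pics/c3.png

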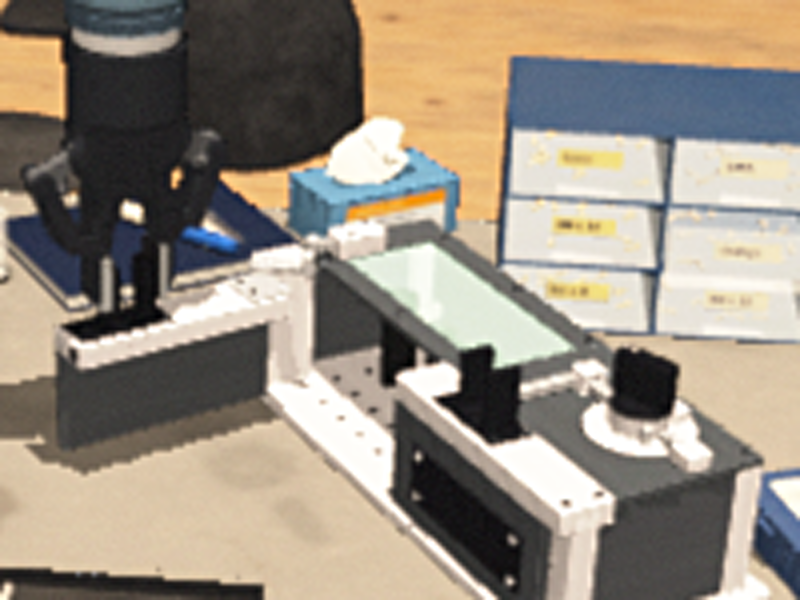

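The gate stands about square to the front, with the fingers gripping its tabs near (130,280). The guard catch at (490,385) is still back and the knob at (645,385) is still shut, so I'm handing in.

```bash
python3 -c "
from rig import manip
print(manip.finish_job())"
```

```text
the job is handed in; nothing more can be done
None
```

The job is handed in: I turned the shutter to its stop, squeezed the guard catch back and swung the gate to about 1.5 rad, where the gripper still holds it; the last picture shows all three in place, but the judge returned no verdict.

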